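# Snap the needle packet into the empty latched holder

### The job

Two latched packet holders stand on the bench; one already stores a needle packet. Put the loose needle packet of the same kind, flat and right way up, into the empty holder and press it fully home, so that its latch gives way and snaps back over the packet's end. Leave the stored packet, its latch and the notebook as they are.

Things in the scene. Friction and masses are not known exactly. Their poses are not given: they have to be found in the camera images.
- packet_mid (a point): centre (half-way up, 11 mm above its underside) of the loose packet to be stored: flat carton packet of sewing needles, 58 x 90 x 22 mm (x, y, z), printed dark and magenta, about 60 g; lies flat on the bench, its y axis along its 90 mm length, z up. Either end may point to the latch.
- bay_a (a point): centre of the bay floor of the EMPTY holder, 12 mm above the bench; z up, y along the bay towards its latch. The packet lies here with its length along y, its centre 11 mm above this point. Inner size 69 mm (x) by 96 mm (y, from the end stop at -49 to the latch's upright at +47). Along the middle (y within 25 mm) the sides are open for fingers and the floor is only 50 mm wide.
- holder_a: the EMPTY holder: fixed plywood block, 84 x 134 mm, with aluminium guides; origin on the bench below bay_a, same axes. Four side guides (at y = 25 to 45 mm either way, 25 mm high above the floor) and the end stop (31 mm high) flare outward by 5 to 8 mm at the top.
- latch_a (a joint): spring latch of the empty holder, a dark steel tongue that slides along the bay, in m: 0 = closed, grows as it is pushed outward (to +y of bay_a), at most 0.015. A packet pressed straight down onto its slope (some 2 to 8 N) drives it out by about 0.008; it springs back by itself once the packet's top has passed beneath the nose. A packet merely laid on it stays up.
- nose_a (a point): tip of the nose of the empty holder's latch, in the middle of its 34 mm width: at y = +39 mm, 25.5 mm above the bay floor when closed; the nose's flat lower face is 24 mm above the floor. From here a smooth slope rises outward to y = +51 mm, 48 mm above the floor, the latch's top.
- bay_b (a point): the same point as bay_a on the OTHER, full holder, which is of the same build; leave it alone.
- latch_b (a joint): spring latch of the full holder, values as latch_a; leave it closed.
- stored_mid (a point): centre of the packet stored already in the full holder (flat carton packet of sewing needles, 58 x 90 x 22 mm (x, y, z), printed dark and magenta); leave it.
- notebook_mid (a point): centre of a grey pocket notebook with an elastic band, 53 x 102 x 13 mm, lying flat near the loose packet; bystander.

How it is judged:
By the outcome, as a careful person would: the job done as asked, in the order asked, and still so for the second after the job is handed in, with the robot touching nothing.
It also fails if it takes over 48 s, if anything falls off the work surface, if the arm or the gripper's body presses on something with over 40 N, if the wrist force passes 120 N, or if a joint passes its speed limit or range.

### The arm

A 6-joint arm with a two-finger parallel gripper is mounted at the origin on the work surface; the furniture and walls round the work are solid. World frame = base frame: x ahead of the robot, y to its left, z up, the work surface at z = 0. Lengths are in m, angles in rad, forces in N, time in s.
With the tool pointing down it reaches from about 0.35 to 0.925 m from the base axis. Payload 6.4 kg.
Tool frame: the origin (TCP) lies on the centre line of the jaws, within the pads' length; the fingertips stand 17 mm ahead of it and the grasp point (between the pads) lies 2 mm behind it (manip.tip_extent is the z of the fingertips in the tool frame, in m); z points along the fingers, y is the line along which they close (so a half turn about z gives the same grasp; the last joint's range is limited). The gripper opens to 85 mm and grips with 20 to 120 N. Pads are 22 mm wide; open, the fingers measure 114 mm over their backs; the gripper's body (76 mm by 85 mm) begins 54 mm behind the grasp point. The pads swing forward as they close: fully open they stand 13 mm farther back than shut.
Start: joints at [-1.366, 0.245, 1.558, -0, 1.339, -0.174], TCP at [0.24, -0.604, 0.248] pointing down, gripper open.
Joint ranges: [-3.13, 3.13], [-1.02, 2.26], [0.13, 2.54], [-0.95, 4.09], [0.21, 2.88], [-2.74, 2.74]. Speed limits (rad/s): [2.57, 2.57, 3.14, 3.14, 3.14, 3.14].

### API

Orientations are given as a unit quaternion [w, x, y, z].
In Python, from station import get_state, imaging, order, manip gives the robot as it stands. The module is installed in compiled form; this text tells all that it offers.
- The arm moves only by the tool send_rows, never from a script. Its argument "increments" is a list of rows, each an object of numbers: "fingers": the finger opening in cm, from 0 to 8.54; "tx", "ty", "tz": the shift along the world's x, y, z in cm; "wx", "wy", "wz": the turn, a rotation vector about the world's x, y, z in degrees. A call has 1 to 8 rows; each row shifts and turns the commanded pose from where the row before left it; what a row does not reach is not made up. A row lasts 1/12 s, in which the tool goes at most 41.7 mm and 7.16 degrees, less where a joint would pass 70% of its speed; a pose out of reach is approached as far as the arm can. A call with a gripper value outside its range is refused whole. The fingers move at their own pace and stop on an object; "force" is the grip in N (left out, the last holds). Time passes only in rows, so rows that do not move let the fingers close. It gives the time, the measured TCP pose, the force, the opening and the grip force at its end, in the units of the state.
- get_state(): the state, without advancing time (a new reading comes with each control period).
- imaging.camera(name): name is "scene" or "top" or "wrist"; returns the picture (384x512x3 uint8, red, green, blue); there is no depth.
- imaging.get_calibration(name): a dict with "K" (3x3 intrinsics, pixels), "extrinsics" (4x4, takes a point from world to camera coordinates). Camera axes: x right, y down, z forward; pixel columns grow to the right and rows downward; lengths in m; the calibration is good to about 2 mm. A picture is of the moment at which its call begins: read the wrist's pose just before it. get_calibration takes no time and is no camera call; for the wrist camera it gives the pose at the moment of the call.
- order.finish_job(): hands the job in; it is judged then, once.
The state is a dict: "time_s": time; "qpos": joint angles; "dq": joint speeds; "joint_torque": joint torques, N m; "tool_pos": TCP position; "ee_rot": TCP orientation; "contact_force": force on the tool from outside, world axes, zero at the start; "ft_torque": the same for the moment, N m; "finger_gap": finger opening in m; "grip_force": force on a finger pad.
Only numpy, scipy, OpenCV 4.12 (cv2) and the standard library are available. Lean on these libraries where they do the work, as an engineer would, in place of code of your own. Each camera call takes 0.05 s, during which the arm holds its last target. There are 200 camera calls.

## Working session

There is one attempt and no reset: what is moved stays moved. The work goes in short steps, Python scripts to look and compute and a tool call to move; the robot and the scene stay as the last step left them, time stands still between calls to the robot, and variables do not carry over. Pictures are saved under pics/ and viewed, at most 10 in all, crops included, and the job is handed in when it is done.

Besides the shell and the picture viewer there is one more tool, called after "Request:" as name(argument=value, ...) on one line, values as JSON. send_rows: Moves the arm, as the interface text tells. Its arguments: {"type":"object","properties":{"increments":{"type":"array"},"force":{"type":"number"}},"required":["increments"]}

```bash
mkdir -p pics
python3 - <<'E'
from station import get_state, imaging, order, manip
import cv2,numpy as np
for n in("scene","top"):
    im=imaging.camera(n); cv2.imwrite(f"pics/{n}0.png",cv2.resize(im[:,:,::-1],(800,600),interpolation=cv2.INTER_CUBIC))
    cv2.imwrite(f"pics/{n}raw.png",im[:,:,::-1])
    c=imaging.get_calibration(n); print(n,c["K"],np.linalg.inv(c["extrinsics"]).round(3))
print(get_state(),manip.tip_extent)
E
```

```text
scene [[389.17909193   0.         254.63505238]
 [  0.         389.17909193 190.10234817]
 [  0.           0.           1.        ]] [[ 0.496 -0.455  0.739 -0.112]
 [-0.868 -0.255  0.426 -0.538]
 [-0.006 -0.853 -0.522  0.526]
 [ 0.     0.     0.     1.   ]]
top [[377.76695871   0.         253.62273137]
 [  0.         377.76695871 193.29049941]
 [  0.           0.           1.        ]] [[-0.016 -0.994  0.109  0.434]
 [-0.999  0.02   0.038 -0.17 ]
 [-0.04  -0.108 -0.993  0.933]
 [ 0.     0.     0.     1.   ]]
{'time_s': 0.1, 'qpos': array([-1.36608434e+00,  2.45754014e-01,  1.55887969e+00,  2.73705566e-05,
        1.33869579e+00, -1.74124156e-01]), 'dq': array([ 1.23351648e-03, -9.68314786e-04, -4.09221692e-03,  1.65485295e-03,
        8.89841851e-05, -1.16293579e-03]), 'joint_torque': array([-5.35046402e-04, -4.30671644e+01, -3.27128434e+01, -1.59359911e-04,
        2.81352113e-03, -3.07347300e-06]), 'tool_pos': array([ 0.2402967 , -0.60345222,  0.24729091]), 'ee_rot': array([-8.68522735e-04,  9.82114196e-01,  1.88284233e-01,  3.29821416e-08]), 'contact_force': array([0.0043006 , 0.19316132, 0.53203753]), 'ft_torque': array([-0.0014597 , -0.01209971,  0.01404254]), 'grip_force': 0.0, 'finger_gap': 0.08538993927074252} 0.017
```

View pics/scene0.png

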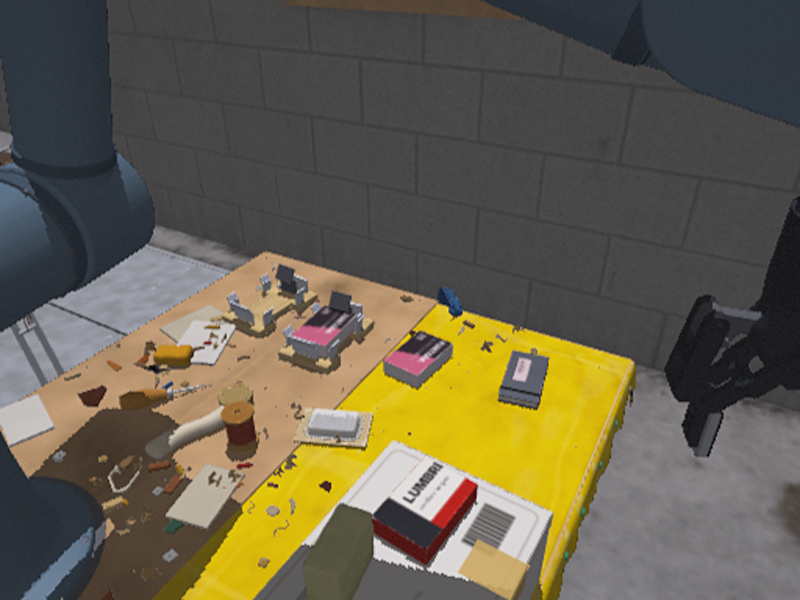

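View pics/top0.png

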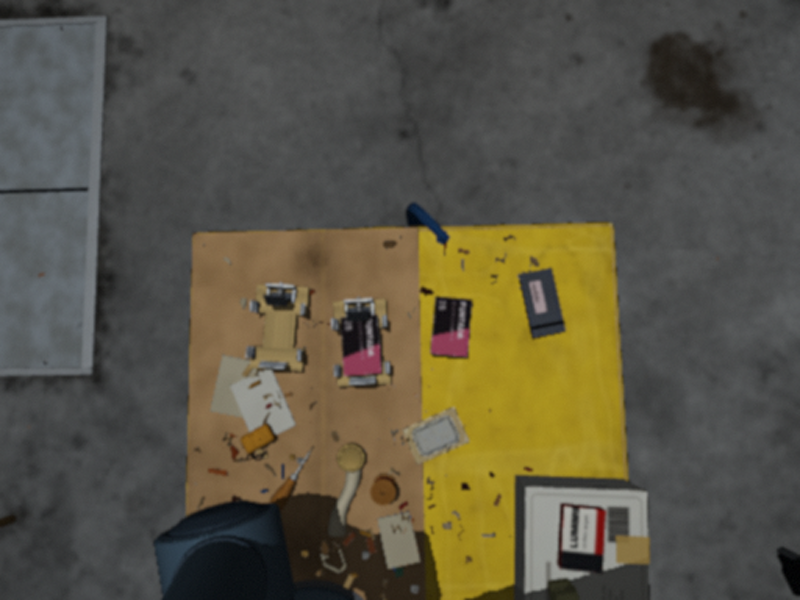

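The scene shows the empty holder at about (270,300), the full one at (325,330), the loose packet at (418,357) and the notebook at (523,377). In the top view they are at (280,325), (361,342), (452,327) and (541,303), and both latches are on the upper (+x) side. Next I'll work out rough positions.

```bash
cat > h.py <<'E'
import numpy as np, cv2
from station import get_state, imaging, order, manip
def back(cal,uv,z):
    K,E=cal["K"],np.array(cal["extrinsics"]); R,t=E[:3,:3],E[:3,3]
    uv=np.atleast_2d(np.array(uv,float)); o=-R.T@t
    d=np.c_[uv,np.ones(len(uv))]@np.linalg.inv(K).T@R
    return o+d*((z-o[2])/d[:,2])[:,None]
def proj(cal,P):
    E=np.array(cal["extrinsics"]); p=np.atleast_2d(P)@E[:3,:3].T+E[:3,3]; p=p@np.array(cal["K"]).T
    return p[:,:2]/p[:,2:]
E
python3 - <<'E'
from h import *
c=imaging.get_calibration("top")
s=512/800
f=lambda uv,z:print(back(c,(np.array(uv)+.5)*s-.5,z).round(4).tolist())
f([[436,296],[472,299],[468,358],[431,355]],.022) # packet corners
f([[258,284],[309,288],[304,370],[248,368]],.012)
f([[336,299],[388,300],[392,386],[336,387]],.012)
f([[521,272],[552,268],[565,333],[532,338]],.013)
w=imaging.get_calibration("wrist"); T=np.linalg.inv(w["extrinsics"]); print(w["K"],T.round(3), T[:3,3]-get_state()["tool_pos"])
E
```

```text
[[0.542, -0.1966, 0.022], [0.5361, -0.2521, 0.022], [0.4453, -0.2433, 0.022], [0.4509, -0.1868, 0.022]]
[[0.5683, 0.0854, 0.012], [0.5601, 0.0037, 0.012], [0.4311, 0.0115, 0.012], [0.4356, 0.1, 0.012]]
[[0.5417, -0.0392, 0.012], [0.5384, -0.1214, 0.012], [0.4043, -0.1257, 0.012], [0.4041, -0.0385, 0.012]]
[[0.5781, -0.3306, 0.013], [0.5833, -0.3789, 0.013], [0.4814, -0.3942, 0.013], [0.4746, -0.3434, 0.013]]
[[294.94738635   0.         262.06157675]
 [  0.         294.94738635 187.624343  ]
 [  0.           0.           1.        ]] [[ 0.37  -0.881 -0.296  0.317]
 [-0.929 -0.351 -0.116 -0.573]
 [-0.002  0.318 -0.948  0.372]
 [ 0.     0.     0.     1.   ]] [0.07662393 0.03020837 0.12514086]
```

Request:
send_rows(increments=[{"tx": 3.15, "wz": -3.45}, {"tx": 3.15, "wz": -3.45}, {"tx": 3.15, "wz": -3.45}, {"tx": 3.15, "wz": -3.45}, {"tx": 3.15, "wz": -3.45}, {"tx": 3.15, "wz": -3.45}, {"tx": 3.15, "wz": -3.45}, {"tx": 3.15, "wz": -3.45}])

```text
$.increments[0]: bad value
```

Request:
send_rows(increments=[{"ty": 3.2}, {"ty": 3.2}, {"ty": 3.2}, {"ty": 3.2}, {"ty": 3.2}, {"ty": 3.2}, {"ty": 3.2}, {"ty": 3.2}])

```text
$.increments[0]: bad value
```

Request:
send_rows(increments=[{"ty": 3.2}, {"ty": 3.2}, {"ty": 3.2}, {"ty": 3.2}, {}, {}])

```text
$.increments[0]: bad value
```

Run:
```python
from h import *
c=imaging.get_calibration("wrist"); im=imaging.camera("wrist"); 
cv2.imwrite("pics/w1.png",cv2.resize(im[:,:,::-1],(800,600),interpolation=cv2.INTER_CUBIC))
import pickle; pickle.dump(c,open("w1.pkl","wb")); s=get_state(); print(s["tool_pos"],s["ee_rot"],s["qpos"])
```

```text
[ 0.24031644 -0.60352327  0.24743543] [-7.44060388e-04  9.82114087e-01  1.88285334e-01 -6.27838415e-06] [-1.36607062e+00  2.45671681e-01  1.55870885e+00  1.05082397e-05
  1.33870026e+00 -1.74108751e-01]
```

View pics/w1.png

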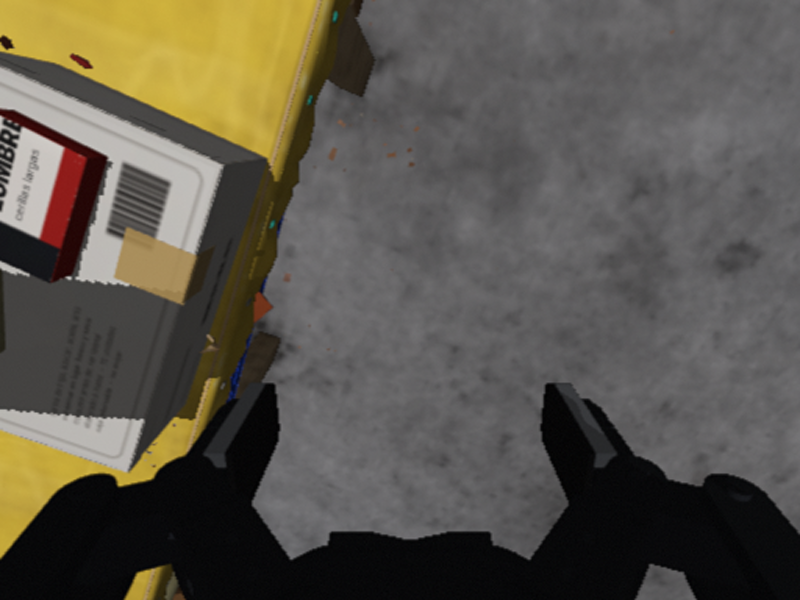

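The moves were refused, so the arm hasn't moved. This wrist view shows only the carton and the floor. I'll resend with every key in each row.

Request:
send_rows(increments=[{"fingers": 8.5, "tx": 3.15, "ty": 0, "tz": 0, "wx": 0, "wy": 0, "wz": -3.45}, {"fingers": 8.5, "tx": 3.15, "ty": 0, "tz": 0, "wx": 0, "wy": 0, "wz": -3.45}, {"fingers": 8.5, "tx": 3.15, "ty": 0, "tz": 0, "wx": 0, "wy": 0, "wz": -3.45}, {"fingers": 8.5, "tx": 3.15, "ty": 0, "tz": 0, "wx": 0, "wy": 0, "wz": -3.45}, {"fingers": 8.5, "tx": 3.15, "ty": 0, "tz": 0, "wx": 0, "wy": 0, "wz": -3.45}, {"fingers": 8.5, "tx": 3.15, "ty": 0, "tz": 0, "wx": 0, "wy": 0, "wz": -3.45}, {"fingers": 8.5, "tx": 3.15, "ty": 0, "tz": 0, "wx": 0, "wy": 0, "wz": -3.45}, {"fingers": 8.5, "tx": 3.15, "ty": 0, "tz": 0, "wx": 0, "wy": 0, "wz": -3.45}])

```text
time_s: 0.82
tool_pos: [0.4938, -0.6035, 0.2476]
ee_rot: [-0.0, 0.999, -0.053, -0.0]
contact_force: [0.6, -0.5, 0.6]
finger_gap: 0.085
grip_force: 0.0
```

Request:
send_rows(increments=[{"fingers": 8.5, "tx": 0, "ty": 3.2, "tz": 0, "wx": 0, "wy": 0, "wz": 0}, {"fingers": 8.5, "tx": 0, "ty": 3.2, "tz": 0, "wx": 0, "wy": 0, "wz": 0}, {"fingers": 8.5, "tx": 0, "ty": 3.2, "tz": 0, "wx": 0, "wy": 0, "wz": 0}, {"fingers": 8.5, "tx": 0, "ty": 3.2, "tz": 0, "wx": 0, "wy": 0, "wz": 0}, {"fingers": 8.5, "tx": 0, "ty": 3.2, "tz": 0, "wx": 0, "wy": 0, "wz": 0}, {"fingers": 8.5, "tx": 0, "ty": 3.2, "tz": 0, "wx": 0, "wy": 0, "wz": 0}, {"fingers": 8.5, "tx": 0, "ty": 3.2, "tz": 0, "wx": 0, "wy": 0, "wz": 0}, {"fingers": 8.5, "tx": 0, "ty": 3.2, "tz": 0, "wx": 0, "wy": 0, "wz": 0}])

```text
time_s: 1.48
tool_pos: [0.492, -0.3462, 0.2478]
ee_rot: [-0.0, 0.999, -0.052, -0.0]
contact_force: [0.7, -0.2, 0.4]
finger_gap: 0.0851
grip_force: 0.0
```

Request:
send_rows(increments=[{"fingers": 8.5, "tx": 0, "ty": 3.2, "tz": 0, "wx": 0, "wy": 0, "wz": 0}, {"fingers": 8.5, "tx": 0, "ty": 3.2, "tz": 0, "wx": 0, "wy": 0, "wz": 0}, {"fingers": 8.5, "tx": 0, "ty": 3.2, "tz": 0, "wx": 0, "wy": 0, "wz": 0}, {"fingers": 8.5, "tx": 0, "ty": 3.2, "tz": 0, "wx": 0, "wy": 0, "wz": 0}, {"fingers": 8.5, "tx": 0, "ty": 0, "tz": 0, "wx": 0, "wy": 0, "wz": 0}, {"fingers": 8.5, "tx": 0, "ty": 0, "tz": 0, "wx": 0, "wy": 0, "wz": 0}])

```text
time_s: 1.98
tool_pos: [0.4923, -0.2186, 0.2482]
ee_rot: [0.0, 0.999, -0.05, -0.0]
contact_force: [-0.2, -0.5, -0.1]
finger_gap: 0.0855
grip_force: 0.0
```

Run:
```python
from h import *
c=imaging.get_calibration("wrist"); im=imaging.camera("wrist"); 
cv2.imwrite("pics/w2.png",cv2.resize(im[:,:,::-1],(800,600),interpolation=cv2.INTER_CUBIC))
import pickle; pickle.dump((c,im),open("w2.pkl","wb")); s=get_state(); print(s["tool_pos"],s["ee_rot"],s["qpos"])
```

```text
[ 0.49241367 -0.21979646  0.24829901] [ 1.94803049e-04  9.98697852e-01 -5.10152976e-02  4.65592212e-05] [-6.30063318e-01 -1.50656370e-02  1.84126835e+00 -2.84389884e-04
  1.31509882e+00  1.04287980e+00]
```

View pics/w2.png

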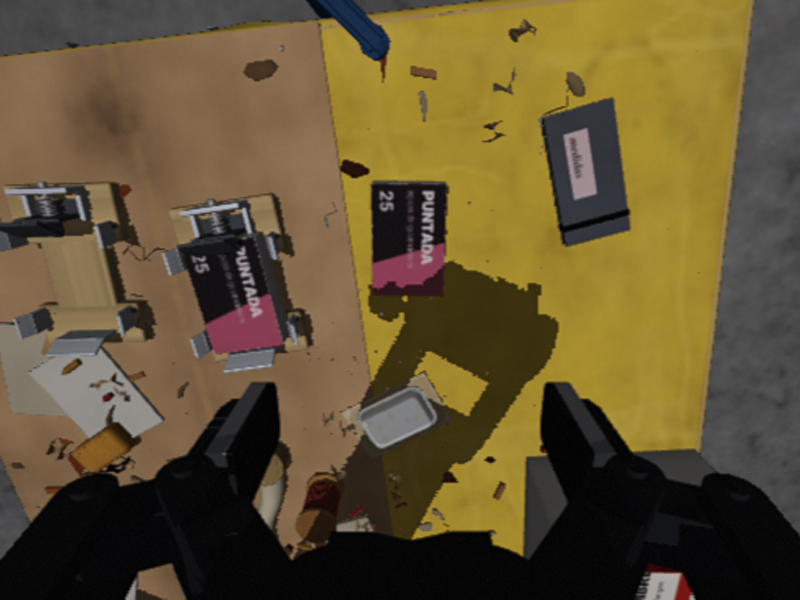

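The wrist view shows the loose packet's top with corners at about (373,181), (447,183), (444,295) and (372,290). The full holder is at (240,280) and the empty one is at the left at (75,270).

Run:
```python
from h import *
import pickle
c,im=pickle.load(open("w2.pkl","rb")); s=.64
P=back(c,(np.array([[373,181],[447,183],[443,272],[374,264]])+.5)*s-.5,.022);print(P.round(4))
hsv=cv2.cvtColor(im,cv2.COLOR_RGB2HSV)
# packet in crop: not yellow
cr=hsv[100:200,225:300]; m=((cr[...,0]<18)|(cr[...,0]>34)|(cr[...,1]<100)|(cr[...,2]<60)).astype(np.uint8)*255
cv2.imwrite("pics/pk.png",np.vstack([cv2.resize(im[100:200,225:300,::-1],None,fx=6,fy=6,interpolation=cv2.INTER_CUBIC)]))
t=imaging.get_calibration("top"); it=cv2.imread("pics/topraw.png")
a=cv2.resize(it[170:250,150:310],None,fx=5,fy=5,interpolation=cv2.INTER_CUBIC);cv2.imwrite("pics/tc.png",a)
```

```text
[[ 0.5475 -0.1966  0.022 ]
 [ 0.5405 -0.2512  0.022 ]
 [ 0.4722 -0.2429  0.022 ]
 [ 0.4842 -0.1894  0.022 ]]
```

View pics/pk.png

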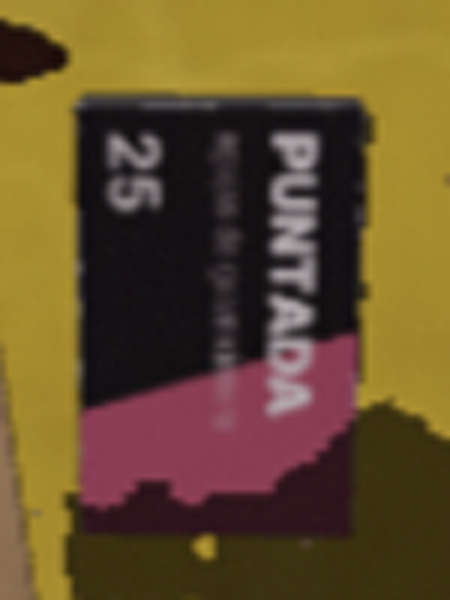

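View pics/tc.png

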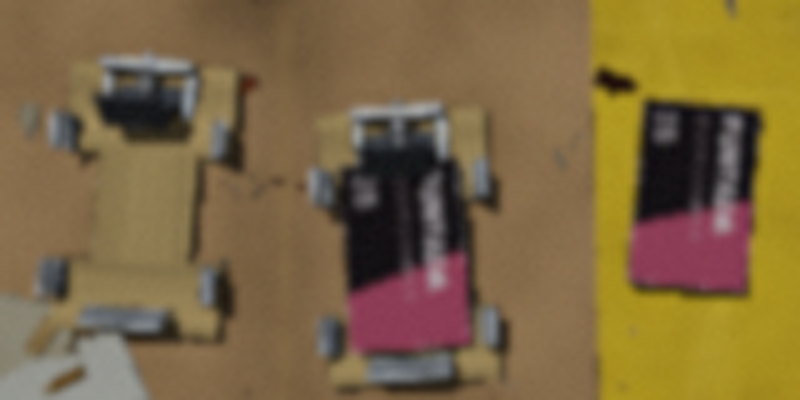

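The crops show the packet's top face with corners (80,106), (362,106), (350,535) and (82,528) in the 6x wrist crop. In the 5x top crop, holder A's plywood corners are (75,62), (243,70), (220,340) and (48,332). I'll look at holder A from above with the wrist camera before grasping.

Request:
send_rows(increments=[{"fingers": 8.5, "tx": 0, "ty": 3.2, "tz": 0, "wx": 0, "wy": 0, "wz": 0}, {"fingers": 8.5, "tx": 0, "ty": 3.2, "tz": 0, "wx": 0, "wy": 0, "wz": 0}, {"fingers": 8.5, "tx": 0, "ty": 3.2, "tz": 0, "wx": 0, "wy": 0, "wz": 0}, {"fingers": 8.5, "tx": 0, "ty": 3.2, "tz": 0, "wx": 0, "wy": 0, "wz": 0}, {"fingers": 8.5, "tx": 0, "ty": 3.2, "tz": 0, "wx": 0, "wy": 0, "wz": 0}, {"fingers": 8.5, "tx": 0, "ty": 3.2, "tz": 0, "wx": 0, "wy": 0, "wz": 0}, {"fingers": 8.5, "tx": 0, "ty": 3.2, "tz": 0, "wx": 0, "wy": 0, "wz": 0}, {"fingers": 8.5, "tx": 0, "ty": 3.2, "tz": 0, "wx": 0, "wy": 0, "wz": 0}])

```text
time_s: 2.7
tool_pos: [0.4928, 0.0363, 0.2484]
ee_rot: [0.0, 0.999, -0.052, 0.0]
contact_force: [0.5, -0.5, -0.0]
finger_gap: 0.0852
grip_force: 0.0
```

Request:
send_rows(increments=[{"fingers": 8.5, "tx": -2, "ty": 1.2, "tz": 0, "wx": 0, "wy": 0, "wz": 0}, {"fingers": 8.5, "tx": 0, "ty": 0, "tz": 0, "wx": 0, "wy": 0, "wz": 0}, {"fingers": 8.5, "tx": 0, "ty": 0, "tz": 0, "wx": 0, "wy": 0, "wz": 0}, {"fingers": 8.5, "tx": 0, "ty": 0, "tz": 0, "wx": 0, "wy": 0, "wz": 0}])

```text
time_s: 3.03
tool_pos: [0.4731, 0.0469, 0.2485]
ee_rot: [0.0, 0.999, -0.052, 0.0]
contact_force: [-0.3, 0.5, -0.8]
finger_gap: 0.0852
grip_force: 0.0
```

Run:
```python
from h import *
import pickle
C=imaging.get_calibration("wrist"); im=imaging.camera("wrist"); 
u,v=proj(C,[[.499,.05,.02]])[0]; print(u,v)
u0=int(np.clip(u-80,0,512-160)); v0=int(np.clip(v-60,0,264))
cv2.imwrite("pics/w3.png",cv2.resize(im[v0:v0+120,u0:u0+160,::-1],(800,600),interpolation=cv2.INTER_CUBIC)); print(u0,v0)
pickle.dump((C,im),open("w3.pkl","wb")); s=get_state(); print(s["tool_pos"],s["ee_rot"])
def rep(n,c,uv,sc,off,z):
    P=back(c,(np.array(uv)+.5)/sc-.5+np.array(off),z)[:,:2]
    a=(P[0]+P[1])/2-(P[3]+P[2])/2
    e=lambda i,j:round(1e3*np.linalg.norm(P[i]-P[j]),1)
    print(n,P.mean(0).round(4),np.degrees(np.arctan2(a[1],a[0])).round(2),e(0,1),e(3,2),e(0,3),e(1,2))
c,_=pickle.load(open("w2.pkl","rb")); t=imaging.get_calibration("top")
rep("pk w",c,[[80,106],[362,106],[350,535],[82,528]],6,(225,100),.022)
rep("pk t",t,[[645,102],[760,110],[747,293],[632,287]],5,(150,170),.022)
rep("ha t",t,[[75,62],[243,70],[220,340],[48,332]],5,(150,170),.012)
```

```text
257.3591698218194 138.94312189277113
177 78
[0.47314262 0.04680555 0.24845411] [ 1.47036416e-04  9.98626068e-01 -5.24013381e-02  2.34916072e-04]
pk w [ 0.4998 -0.2179] -6.49 54.7 56.2 86.3 87.8
pk t [ 0.4933 -0.2194] -5.53 55.6 55.0 89.6 88.4
ha t [0.4979 0.05  ] -5.03 84.3 85.0 133.8 133.2
```

View pics/w3.png

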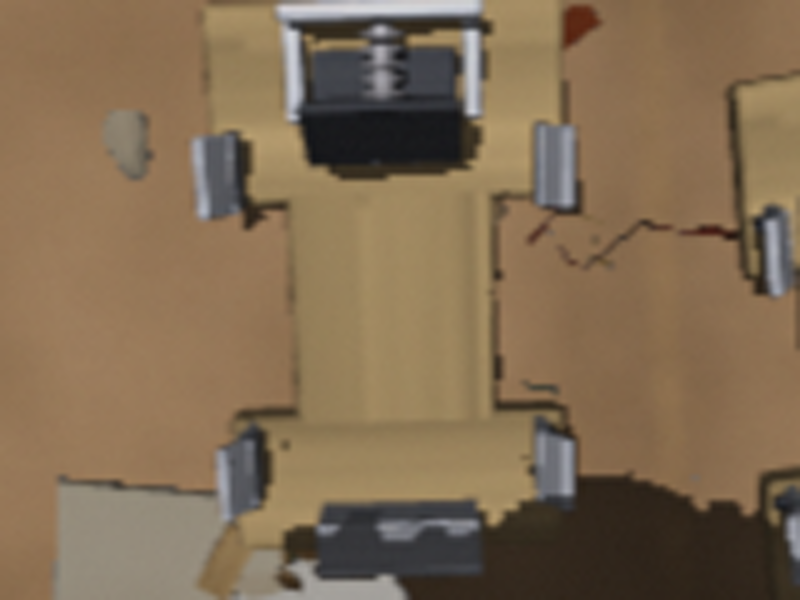

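The wrist crop shows holder A's 50 x 50 mm floor waist, with corners at (290,200), (497,196), (496,406) and (298,411). The latch nose edge runs from (308,164) to (466,160).

Run:
```python
from h import *
import pickle
c,_=pickle.load(open("w3.pkl","rb")); t=imaging.get_calibration("top"); c2,_=pickle.load(open("w2.pkl","rb"))
def rep(n,c,uv,sc,off,z):
    P=back(c,(np.array(uv)+.5)/sc-.5+np.array(off),z)[:,:2]
    a=(P[0]+P[1])/2-(P[3]+P[2])/2
    e=lambda i,j:round(1e3*np.linalg.norm(P[i]-P[j]),1)
    print(n,P.mean(0).round(4),np.degrees(np.arctan2(a[1],a[0])).round(2),e(0,1),e(3,2),e(0,3),e(1,2))
rep("waist w",c,[[290,200],[497,196],[496,406],[298,411]],5,(177,78),.012)
rep("waist t",t,[[93,150],[198,153],[193,262],[90,258]],5,(150,170),.012)
print("nose w",back(c,(np.array([[308,164],[466,160]])+.5)/5-.5+[177,78],.0375).mean(0).round(4), "nose t",back(t,(np.array([[97,120],[185,123]])+.5)/5-.5+[150,170],.0375).mean(0).round(4))
# predicted packet-top corners in wrist for top-camera pose and wrist pose
for x,y,a in((.4933,-.2194,-5.8),(.4975,-.2185,-6)):
    r=np.radians(a); L=np.array([[45,29],[45,-29],[-45,-29],[-45,29]])/1e3
    P=L@np.array([[np.cos(r),np.sin(r)],[-np.sin(r),np.cos(r)]])+[x,y]
    for z in(.022,0): print(((proj(c2,np.c_[P,[z]*4])-[225,100]+.5)*6).round().tolist())
    for z in(.022,0): print(" t",((proj(t,np.c_[P,[z]*4])-[150,170]+.5)*5).round().tolist())
```

```text
waist w [0.4982 0.0523] -5.44 49.6 49.6 51.7 51.3
waist t [0.4951 0.0515] -1.81 52.4 51.1 53.3 53.7
nose w [0.5339 0.0496 0.0375] nose t [0.534  0.0468 0.0375]
[[81.0, 132.0], [379.0, 132.0], [367.0, 567.0], [92.0, 567.0]]
[[89.0, 120.0], [370.0, 121.0], [359.0, 533.0], [99.0, 533.0]]
 t [[644.0, 101.0], [763.0, 110.0], [750.0, 297.0], [629.0, 286.0]]
 t [[643.0, 106.0], [760.0, 115.0], [746.0, 297.0], [628.0, 287.0]]
[[74.0, 110.0], [373.0, 111.0], [360.0, 549.0], [84.0, 548.0]]
[[83.0, 100.0], [365.0, 101.0], [353.0, 516.0], [92.0, 515.0]]
 t [[642.0, 92.0], [762.0, 102.0], [748.0, 288.0], [627.0, 277.0]]
 t [[641.0, 97.0], [758.0, 107.0], [744.0, 289.0], [626.0, 279.0]]
```

Request:
send_rows(increments=[{"fingers": 8.5, "tx": 0.34, "ty": -3.32, "tz": 0, "wx": 0, "wy": 0, "wz": 0}, {"fingers": 8.5, "tx": 0.34, "ty": -3.32, "tz": 0, "wx": 0, "wy": 0, "wz": 0}, {"fingers": 8.5, "tx": 0.34, "ty": -3.32, "tz": 0, "wx": 0, "wy": 0, "wz": 0}, {"fingers": 8.5, "tx": 0.34, "ty": -3.32, "tz": 0, "wx": 0, "wy": 0, "wz": 0}, {"fingers": 8.5, "tx": 0.34, "ty": -3.32, "tz": 0, "wx": 0, "wy": 0, "wz": 0}, {"fingers": 8.5, "tx": 0.34, "ty": -3.32, "tz": 0, "wx": 0, "wy": 0, "wz": 0}, {"fingers": 8.5, "tx": 0.34, "ty": -3.32, "tz": 0, "wx": 0, "wy": 0, "wz": 0}, {"fingers": 8.5, "tx": 0.34, "ty": -3.32, "tz": 0, "wx": 0, "wy": 0, "wz": 0}])

```text
time_s: 3.75
tool_pos: [0.4994, -0.2209, 0.2483]
ee_rot: [0.0, 0.999, -0.053, 0.0]
contact_force: [0.6, 0.4, 0.3]
finger_gap: 0.0853
grip_force: 0.0
```

Request:
send_rows(increments=[{"fingers": 8.5, "tx": 0, "ty": 0, "tz": -3, "wx": 0, "wy": 0, "wz": 0}, {"fingers": 8.5, "tx": 0, "ty": 0, "tz": -3, "wx": 0, "wy": 0, "wz": 0}, {"fingers": 8.5, "tx": 0, "ty": 0, "tz": -3, "wx": 0, "wy": 0, "wz": 0}, {"fingers": 8.5, "tx": 0, "ty": 0, "tz": -3, "wx": 0, "wy": 0, "wz": 0}, {"fingers": 8.5, "tx": 0, "ty": 0, "tz": -3, "wx": 0, "wy": 0, "wz": 0}, {"fingers": 8.5, "tx": 0, "ty": 0, "tz": -3, "wx": 0, "wy": 0, "wz": 0}, {"fingers": 8.5, "tx": 0, "ty": 0, "tz": 0, "wx": 0, "wy": 0, "wz": 0}, {"fingers": 8.5, "tx": 0, "ty": 0, "tz": 0, "wx": 0, "wy": 0, "wz": 0}])

```text
time_s: 4.42
tool_pos: [0.4986, -0.218, 0.067]
ee_rot: [-0.001, 0.999, -0.052, -0.002]
contact_force: [0.2, -0.6, 0.1]
finger_gap: 0.0851
grip_force: 0.0
```

Request:
send_rows(increments=[{"fingers": 8.5, "tx": 0, "ty": 0, "tz": -1.5, "wx": 0, "wy": 0, "wz": 0}, {"fingers": 8.5, "tx": 0, "ty": 0, "tz": -1.5, "wx": 0, "wy": 0, "wz": 0}, {"fingers": 8.5, "tx": 0, "ty": 0, "tz": -1.0, "wx": 0, "wy": 0, "wz": 0}, {"fingers": 8.5, "tx": 0, "ty": 0, "tz": -0.7, "wx": 0, "wy": 0, "wz": 0}, {"fingers": 8.5, "tx": 0, "ty": 0, "tz": 0, "wx": 0, "wy": 0, "wz": 0}, {"fingers": 8.5, "tx": 0, "ty": 0, "tz": 0, "wx": 0, "wy": 0, "wz": 0}])

```text
time_s: 4.92
tool_pos: [0.5001, -0.218, 0.0221]
ee_rot: [0.0, 0.999, -0.052, 0.0]
contact_force: [-0.2, -0.1, -0.2]
finger_gap: 0.085
grip_force: 0.0
```

Request:
send_rows(force=60, increments=[{"fingers": 5, "tx": 0, "ty": 0, "tz": 0, "wx": 0, "wy": 0, "wz": 0}, {"fingers": 5, "tx": 0, "ty": 0, "tz": 0, "wx": 0, "wy": 0, "wz": 0}, {"fingers": 5, "tx": 0, "ty": 0, "tz": 0, "wx": 0, "wy": 0, "wz": 0}, {"fingers": 5, "tx": 0, "ty": 0, "tz": 0, "wx": 0, "wy": 0, "wz": 0}, {"fingers": 5, "tx": 0, "ty": 0, "tz": 0, "wx": 0, "wy": 0, "wz": 0}, {"fingers": 5, "tx": 0, "ty": 0, "tz": 0, "wx": 0, "wy": 0, "wz": 0}, {"fingers": 5, "tx": 0, "ty": 0, "tz": 0, "wx": 0, "wy": 0, "wz": 0}, {"fingers": 5, "tx": 0, "ty": 0, "tz": 0, "wx": 0, "wy": 0, "wz": 0}])

```text
time_s: 5.58
tool_pos: [0.5006, -0.2182, 0.0227]
ee_rot: [0.001, 0.999, -0.051, 0.001]
contact_force: [-2.0, 0.7, 6.6]
finger_gap: 0.0561
grip_force: 64.2
```

Request:
send_rows(increments=[{"fingers": 5, "tx": 0, "ty": 0, "tz": 1, "wx": 0, "wy": 0, "wz": 0}, {"fingers": 5, "tx": 0, "ty": 0, "tz": 2, "wx": 0, "wy": 0, "wz": 0}, {"fingers": 5, "tx": 0, "ty": 0, "tz": 2, "wx": 0, "wy": 0, "wz": 0}, {"fingers": 5, "tx": 0, "ty": 0, "tz": 2, "wx": 0, "wy": 0, "wz": 0}, {"fingers": 5, "tx": 0, "ty": 0, "tz": 2, "wx": 0, "wy": 0, "wz": 0}, {"fingers": 5, "tx": 0, "ty": 0, "tz": 2, "wx": 0, "wy": 0, "wz": 0}, {"fingers": 5, "tx": 0, "ty": 0, "tz": 2, "wx": 0, "wy": 0, "wz": 0}, {"fingers": 5, "tx": 0, "ty": 0, "tz": 0, "wx": 0, "wy": 0, "wz": 0}])

```text
time_s: 6.25
tool_pos: [0.5017, -0.2189, 0.1562]
ee_rot: [0.002, 0.999, -0.051, 0.004]
contact_force: [0.1, -0.2, -0.5]
finger_gap: 0.0563
grip_force: 63.8
```

Request:
send_rows(increments=[{"fingers": 5, "tx": 0, "ty": 1.5, "tz": 0, "wx": 0, "wy": 0, "wz": 0}, {"fingers": 5, "tx": 0, "ty": 2, "tz": 0, "wx": 0, "wy": 0, "wz": 0}, {"fingers": 5, "tx": 0, "ty": 2, "tz": 0, "wx": 0, "wy": 0, "wz": 0}, {"fingers": 5, "tx": 0, "ty": 2, "tz": 0, "wx": 0, "wy": 0, "wz": 0}, {"fingers": 5, "tx": 0, "ty": 2, "tz": 0, "wx": 0, "wy": 0, "wz": 0}, {"fingers": 5, "tx": 0, "ty": 2, "tz": 0, "wx": 0, "wy": 0, "wz": 0}, {"fingers": 5, "tx": 0, "ty": 2, "tz": 0, "wx": 0, "wy": 0, "wz": 0}, {"fingers": 5, "tx": 0, "ty": 2, "tz": 0, "wx": 0, "wy": 0, "wz": 0}])

```text
time_s: 6.92
tool_pos: [0.498, -0.0604, 0.1494]
ee_rot: [-0.001, 0.999, -0.051, -0.002]
contact_force: [0.4, 0.2, -0.8]
finger_gap: 0.0558
grip_force: 63.8
```

Request:
send_rows(increments=[{"fingers": 5, "tx": 0, "ty": 2, "tz": 0, "wx": 0, "wy": 0, "wz": 0.3}, {"fingers": 5, "tx": 0, "ty": 2, "tz": 0, "wx": 0, "wy": 0, "wz": 0.3}, {"fingers": 5, "tx": 0, "ty": 2, "tz": 0, "wx": 0, "wy": 0, "wz": 0}, {"fingers": 5, "tx": 0, "ty": 2, "tz": 0, "wx": 0, "wy": 0, "wz": 0}, {"fingers": 5, "tx": 0, "ty": 2, "tz": 0, "wx": 0, "wy": 0, "wz": 0}, {"fingers": 5, "tx": 0, "ty": 1.5, "tz": 0, "wx": 0, "wy": 0, "wz": 0}, {"fingers": 5, "tx": 0, "ty": 0, "tz": 0, "wx": 0, "wy": 0, "wz": 0}, {"fingers": 5, "tx": 0, "ty": 0, "tz": 0, "wx": 0, "wy": 0, "wz": 0}])

```text
time_s: 7.58
tool_pos: [0.4982, 0.0535, 0.1498]
ee_rot: [-0.0, 0.999, -0.045, -0.001]
contact_force: [-0.1, -1.0, -1.0]
finger_gap: 0.0561
grip_force: 63.8
```

Run:
```python
from h import *
import pickle
c=imaging.get_calibration("wrist"); im=imaging.camera("wrist"); pickle.dump((c,im),open("w4.pkl","wb"))
t=imaging.camera("scene"); cv2.imwrite("pics/scene4raw.png",t[:,:,::-1])
cv2.imwrite("pics/w4.png",cv2.resize(im[110:380,90:430,::-1],(748,594),interpolation=cv2.INTER_CUBIC)); s=get_state(); print(s["tool_pos"],s["ee_rot"],s["contact_force"])
```

```text
[0.4988734  0.05235056 0.1504282 ] [ 1.17449020e-05  9.98929825e-01 -4.62443865e-02 -8.13779190e-04] [-0.4749132  -0.0308741  -0.66246342]
```

View pics/w4.png

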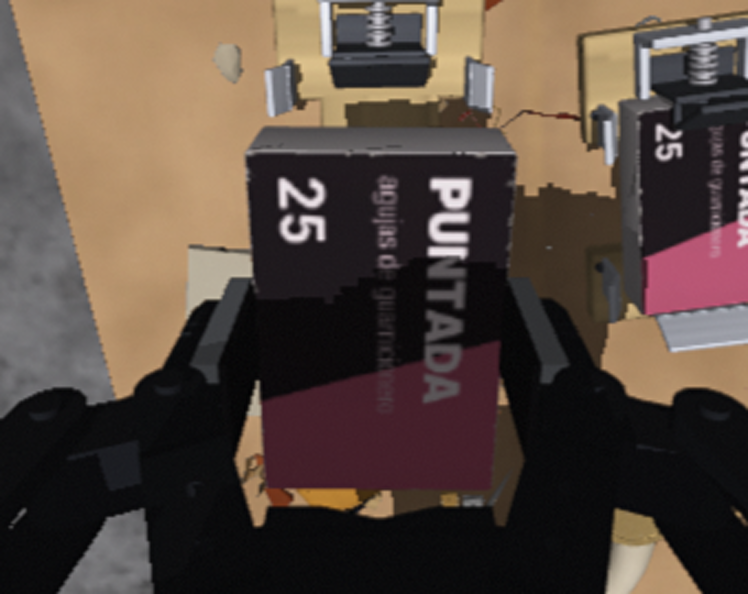

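The packet is held flat. Its top corners in the crop are (247,153), (516,153), (492,487) and (265,488), and the nose edge of latch A runs from (332,87) to (430,85).

Run:
```python
from h import *
import pickle
c,_=pickle.load(open("w4.pkl","rb")); sc=2.2; off=np.array((90,110))
px=lambda uv:(np.array(uv)+.5)/sc-.5+off
P=back(c,px([[247,153],[516,153],[492,487],[265,488]]),.1503)
B=back(c,px([[262,129],[508,129]]),.1283)
print(P.round(4),P.mean(0),B.round(4)); a=(P[0]+P[1]-P[2]-P[3]); print("yaw",np.degrees(np.arctan2(a[1],a[0])), "pitch-consistency len",np.linalg.norm(a[:2])/2,"w",np.linalg.norm(P[0]-P[1]),np.linalg.norm(P[2]-P[3]))
n=back(c,px([[332,87],[430,85]]),.0375);print("nose",n.round(4))
g=back(c,px([[295,113],[473,110]]),.037);print("guide inner",g.round(4))
s=back(c,px([[275,0],[483,0]]),.012);print(s.round(4))
u=np.array([np.cos(np.radians(-5.3)),np.sin(np.radians(-5.3))]); print("bay from nose",n.mean(0)[:2]-.039*u)
# fit packet pose (6dof small) incl. visible bottom-far edge
from scipy.optimize import least_squares
L=np.array([[45,29,11],[45,-29,11],[-45,-29,11],[-45,29,11],[45,29,-11],[45,-29,-11]])/1e3
from scipy.spatial.transform import Rotation as R
obs=px([[247,153],[516,153],[492,487],[265,488],[262,129],[508,129]])
f=lambda p:(proj(c,R.from_euler('ZYX',p[3:]).apply(L)+p[:3])-obs).ravel()
r=least_squares(f,[.4989,.0523,.139,-.1,0,0]);print(r.x[:3],np.degrees(r.x[3:]),r.fun.round(1))
```

```text
[[0.545  0.076  0.1503]
 [0.5401 0.0223 0.1503]
 [0.4558 0.03   0.1503]
 [0.4605 0.0849 0.1503]] [0.50031754 0.0532722  0.1503    ] [[0.5441 0.0769 0.1283]
 [0.5389 0.0198 0.1283]]
yaw -5.627397729820534 pitch-consistency len 0.08481613742610854 w 0.05394149180664543 0.05503855937274738
nose [[0.535  0.0678 0.0375]
 [0.5325 0.0317 0.0375]]
guide inner [[0.5264 0.0828 0.037 ]
 [0.5215 0.0162 0.037 ]]
[[0.5664 0.0885 0.012 ]
 [0.5591 0.0072 0.012 ]]
bay from nose [0.49491947 0.05332156]
[0.49530488 0.05340918 0.13194688] [-5.59092542 -0.19129092 -0.27929155] [-0.4 -0.   1.5  1.   0.2  1.   0.8 -0.4  0.9 -1.3 -3.  -0.4]
```

Request:
send_rows(increments=[{"fingers": 5, "tx": -0.35, "ty": -0.05, "tz": 0, "wx": 0, "wy": 0, "wz": 0.2}, {"fingers": 5, "tx": 0, "ty": 0, "tz": -1.5, "wx": 0, "wy": 0, "wz": 0}, {"fingers": 5, "tx": 0, "ty": 0, "tz": -1.5, "wx": 0, "wy": 0, "wz": 0}, {"fingers": 5, "tx": 0, "ty": 0, "tz": -1.5, "wx": 0, "wy": 0, "wz": 0}, {"fingers": 5, "tx": 0, "ty": 0, "tz": -1.5, "wx": 0, "wy": 0, "wz": 0}, {"fingers": 5, "tx": 0, "ty": 0, "tz": -1, "wx": 0, "wy": 0, "wz": 0}, {"fingers": 5, "tx": 0, "ty": 0, "tz": 0, "wx": 0, "wy": 0, "wz": 0}, {"fingers": 5, "tx": 0, "ty": 0, "tz": 0, "wx": 0, "wy": 0, "wz": 0}])

```text
time_s: 8.35
tool_pos: [0.4958, 0.0516, 0.081]
ee_rot: [-0.0, 0.999, -0.045, -0.001]
contact_force: [-0.2, 0.0, -0.2]
finger_gap: 0.0558
grip_force: 63.8
```

Run:
```python
from h import *
import pickle
c=imaging.get_calibration("wrist"); im=imaging.camera("wrist"); pickle.dump((c,im),open("w5.pkl","wb"))
a=imaging.camera("scene"); k=imaging.get_calibration("scene"); u,v=proj(k,[[.5,.05,.05]])[0].astype(int)
A=cv2.resize(a[v-45:v+45,u-60:u+60,::-1],(400,300),interpolation=cv2.INTER_CUBIC)
B=cv2.resize(im[60:330,110:410,::-1],(400,360),interpolation=cv2.INTER_CUBIC)
cv2.imwrite("pics/m5.png",np.hstack([B,cv2.copyMakeBorder(A,0,60,0,0,cv2.BORDER_CONSTANT)])); s=get_state(); print(s["tool_pos"],s["ee_rot"],s["contact_force"])
```

```text
[0.49681205 0.05168309 0.08223003] [ 5.34676454e-05  9.99002961e-01 -4.46359103e-02  8.47040276e-04] [-0.44678523 -0.19793647  0.72079566]
```

View pics/m5.png

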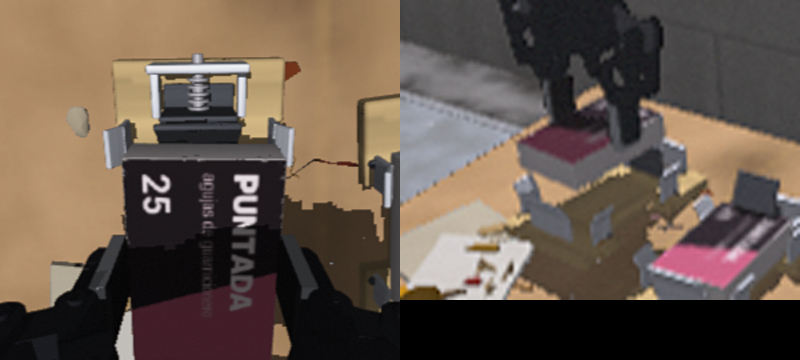

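The packet sits centred between the guides, with its far end over the latch slope. In the left picture its end edge is at (122..286,155) and the latch's middle is at about 199. I'll press down slowly.

Request:
send_rows(increments=[{"fingers": 5, "tx": 0, "ty": 0.1, "tz": -0.3, "wx": 0, "wy": 0, "wz": 0}, {"fingers": 5, "tx": 0, "ty": 0, "tz": -0.3, "wx": 0, "wy": 0, "wz": 0}, {"fingers": 5, "tx": 0, "ty": 0, "tz": -0.3, "wx": 0, "wy": 0, "wz": 0}, {"fingers": 5, "tx": 0, "ty": 0, "tz": -0.3, "wx": 0, "wy": 0, "wz": 0}, {"fingers": 5, "tx": 0, "ty": 0, "tz": -0.3, "wx": 0, "wy": 0, "wz": 0}, {"fingers": 5, "tx": 0, "ty": 0, "tz": -0.3, "wx": 0, "wy": 0, "wz": 0}])

```text
time_s: 8.95
tool_pos: [0.4954, 0.0531, 0.0627]
ee_rot: [-0.0, 0.999, -0.044, -0.001]
contact_force: [-3.9, 0.1, -0.0]
finger_gap: 0.0558
grip_force: 63.9
```

Request:
send_rows(increments=[{"fingers": 5, "tx": 0, "ty": 0, "tz": -0.3, "wx": 0, "wy": 0, "wz": 0}, {"fingers": 5, "tx": 0, "ty": 0, "tz": -0.3, "wx": 0, "wy": 0, "wz": 0}, {"fingers": 5, "tx": 0, "ty": 0, "tz": -0.3, "wx": 0, "wy": 0, "wz": 0}, {"fingers": 5, "tx": 0, "ty": 0, "tz": -0.3, "wx": 0, "wy": 0, "wz": 0}])

```text
time_s: 9.28
tool_pos: [0.4957, 0.053, 0.0507]
ee_rot: [-0.0, 0.999, -0.044, -0.0]
contact_force: [-3.8, 0.1, 1.1]
finger_gap: 0.0559
grip_force: 64.0
```

Latch contact shows as about -4 N along x. I'll keep going towards z ≈ 0.0345.

Request:
send_rows(increments=[{"fingers": 5, "tx": 0, "ty": 0, "tz": -0.3, "wx": 0, "wy": 0, "wz": 0}, {"fingers": 5, "tx": 0, "ty": 0, "tz": -0.3, "wx": 0, "wy": 0, "wz": 0}, {"fingers": 5, "tx": 0, "ty": 0, "tz": -0.3, "wx": 0, "wy": 0, "wz": 0}])

```text
time_s: 9.53
tool_pos: [0.4959, 0.053, 0.0418]
ee_rot: [-0.0, 0.999, -0.044, -0.0]
contact_force: [-4.0, 0.7, 0.3]
finger_gap: 0.056
grip_force: 64.9
```

Request:
send_rows(increments=[{"fingers": 5, "tx": 0, "ty": 0, "tz": -0.3, "wx": 0, "wy": 0, "wz": 0}, {"fingers": 5, "tx": 0, "ty": 0, "tz": -0.2, "wx": 0, "wy": 0, "wz": 0}, {"fingers": 5, "tx": 0, "ty": 0, "tz": 0, "wx": 0, "wy": 0, "wz": 0}])

```text
time_s: 9.78
tool_pos: [0.497, 0.0529, 0.0387]
ee_rot: [0.0, 0.999, -0.044, 0.0]
contact_force: [-7.3, 1.3, 11.9]
finger_gap: 0.0563
grip_force: 66.1
```

Request:
send_rows(increments=[{"fingers": 5, "tx": 0, "ty": 0, "tz": -0.2, "wx": 0, "wy": 0, "wz": 0}, {"fingers": 5, "tx": 0, "ty": 0, "tz": 0, "wx": 0, "wy": 0, "wz": 0}])

```text
time_s: 9.95
tool_pos: [0.4971, 0.0528, 0.0386]
ee_rot: [0.0, 0.999, -0.044, -0.001]
contact_force: [-16.8, 0.8, 30.6]
finger_gap: 0.0559
grip_force: 68.1
```

Run:
```python
from h import *
im=imaging.camera("wrist"); a=imaging.camera("scene"); k=imaging.get_calibration("scene"); u,v=proj(k,[[.5,.05,.04]])[0].astype(int)
A=cv2.resize(a[v-45:v+45,u-60:u+60,::-1],(400,300),interpolation=cv2.INTER_CUBIC)
B=cv2.resize(im[60:330,110:410,::-1],(400,360),interpolation=cv2.INTER_CUBIC)
cv2.imwrite("pics/m6.png",np.hstack([B,cv2.copyMakeBorder(A,0,60,0,0,cv2.BORDER_CONSTANT)])); s=get_state(); print(s["tool_pos"],s["contact_force"],s["ft_torque"])
```

```text
[0.49709155 0.05286347 0.03858937] [-16.17744485   0.37802291  30.32195921] [ 0.04047917  2.63916889 -0.06756506]
```

View pics/m6.png

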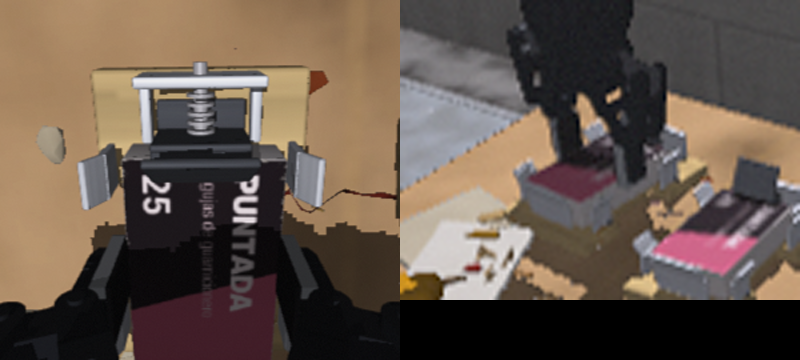

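The nose now lies over the packet's end: in the left picture the black bar ends at about (140..262,175), covering the print. The 30 N of resistance says it is bottomed. I'll relax the push, open and look again.

Request:
send_rows(increments=[{"fingers": 5, "tx": -0.1, "ty": 0, "tz": 0.2, "wx": 0, "wy": 0, "wz": 0}, {"fingers": 5, "tx": 0, "ty": 0, "tz": 0, "wx": 0, "wy": 0, "wz": 0}, {"fingers": 7.5, "tx": 0, "ty": 0, "tz": 0, "wx": 0, "wy": 0, "wz": 0}, {"fingers": 7.5, "tx": 0, "ty": 0, "tz": 0, "wx": 0, "wy": 0, "wz": 0}, {"fingers": 7.5, "tx": 0, "ty": 0, "tz": 0, "wx": 0, "wy": 0, "wz": 0}, {"fingers": 7.5, "tx": 0, "ty": 0, "tz": 0, "wx": 0, "wy": 0, "wz": 0}, {"fingers": 7.5, "tx": 0, "ty": 0, "tz": 0, "wx": 0, "wy": 0, "wz": 0}, {"fingers": 7.5, "tx": 0, "ty": 0, "tz": 0, "wx": 0, "wy": 0, "wz": 0}])

```text
time_s: 10.72
tool_pos: [0.495, 0.053, 0.0371]
ee_rot: [-0.0, 0.999, -0.044, -0.0]
contact_force: [0.4, 0.4, 0.4]
finger_gap: 0.0754
grip_force: 0.0
```

Request:
send_rows(increments=[{"fingers": 7.5, "tx": 0, "ty": 0, "tz": 1, "wx": 0, "wy": 0, "wz": 0}, {"fingers": 7.5, "tx": 0, "ty": 0, "tz": 2, "wx": 0, "wy": 0, "wz": 0}, {"fingers": 7.5, "tx": 0, "ty": 0, "tz": 3, "wx": 0, "wy": 0, "wz": 0}, {"fingers": 7.5, "tx": 0, "ty": 0, "tz": 3, "wx": 0, "wy": 0, "wz": 0}, {"fingers": 7.5, "tx": 0, "ty": -1, "tz": 3, "wx": 0, "wy": 0, "wz": 0}, {"fingers": 7.5, "tx": -1, "ty": -2, "tz": 3, "wx": 0, "wy": 0, "wz": 0}, {"fingers": 7.5, "tx": -1, "ty": -2, "tz": 3, "wx": 0, "wy": 0, "wz": 0}, {"fingers": 7.5, "tx": 0, "ty": 0, "tz": 0, "wx": 0, "wy": 0, "wz": 0}])

```text
time_s: 11.38
tool_pos: [0.4776, 0.0003, 0.2249]
ee_rot: [0.002, 0.999, -0.046, 0.006]
contact_force: [0.6, -0.1, 1.4]
finger_gap: 0.0748
grip_force: 0.0
```

Run:
```python
from h import *
c=imaging.get_calibration("wrist"); im=imaging.camera("wrist"); a=imaging.camera("scene"); k=imaging.get_calibration("scene")
u,v=proj(k,[[.485,-.015,.03]])[0].astype(int); A=a[v-50:v+50,u-67:u+67,::-1]
u,v=proj(c,[[.485,-.015,.03]])[0].astype(int); u=min(max(u,110),401);v=max(v,75);B=im[v-75:v+75,u-110:u+110,::-1]; print(u,v)
A=cv2.resize(A,(402,300),interpolation=cv2.INTER_CUBIC);B=cv2.resize(B,(794,540),interpolation=cv2.INTER_CUBIC)
cv2.imwrite("pics/s7.png",cv2.resize(A,(800,598)));cv2.imwrite("pics/w7.png",B)
```

```text
274 160
```

View pics/w7.png

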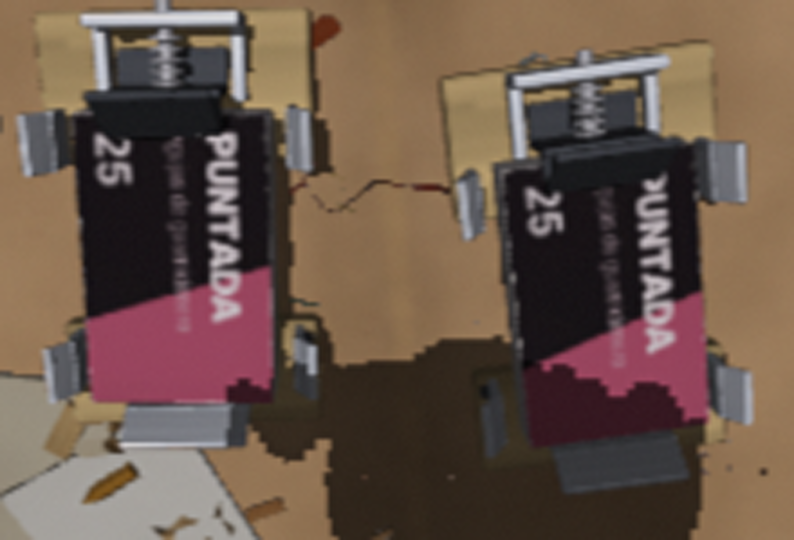

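Both latches look alike, each nose lying over its packet's end (A near (90..220,130), B near (550..690,165)). I'll check that the packet lies flat using the side view.

View pics/s7.png

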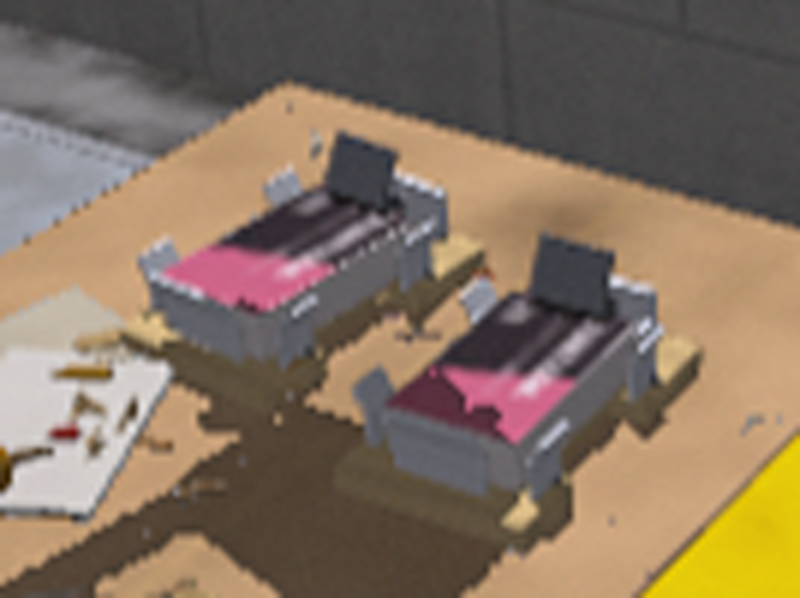

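The side view shows packet A level like packet B. I've now viewed 12 pictures, over the limit of 10, so I won't view any more. I'll confirm it's fully home by touch: a gentle press on the rear with closed fingers, where contact is expected at a TCP z of about 0.051 (packet top at 0.034).

Request:
send_rows(increments=[{"fingers": 0, "tx": -0.6, "ty": 2.7, "tz": 0, "wx": 0, "wy": 0, "wz": 0}, {"fingers": 0, "tx": -0.6, "ty": 2.7, "tz": 0, "wx": 0, "wy": 0, "wz": 0}, {"fingers": 0, "tx": 0, "ty": 0, "tz": -3, "wx": 0, "wy": 0, "wz": 0}, {"fingers": 0, "tx": 0, "ty": 0, "tz": -3, "wx": 0, "wy": 0, "wz": 0}, {"fingers": 0, "tx": 0, "ty": 0, "tz": -3, "wx": 0, "wy": 0, "wz": 0}, {"fingers": 0, "tx": 0, "ty": 0, "tz": -3, "wx": 0, "wy": 0, "wz": 0}, {"fingers": 0, "tx": 0, "ty": 0, "tz": -2, "wx": 0, "wy": 0, "wz": 0}, {"fingers": 0, "tx": 0, "ty": 0, "tz": 0, "wx": 0, "wy": 0, "wz": 0}])

```text
time_s: 12.15
tool_pos: [0.4581, 0.0581, 0.0717]
ee_rot: [-0.001, 0.999, -0.044, -0.006]
contact_force: [-0.7, -0.8, 0.3]
finger_gap: 0.0004
grip_force: 0.0
```

Request:
send_rows(increments=[{"fingers": 0, "tx": 0, "ty": 0, "tz": 0, "wx": 0, "wy": 0, "wz": 0}, {"fingers": 0, "tx": 0, "ty": 0, "tz": 0, "wx": 0, "wy": 0, "wz": 0}])

```text
time_s: 12.32
tool_pos: [0.4636, 0.0572, 0.078]
ee_rot: [0.0, 0.999, -0.044, 0.0]
contact_force: [0.7, -0.7, 1.2]
finger_gap: 0.0001
grip_force: 0.0
```

Request:
send_rows(increments=[{"fingers": 0, "tx": 0.2, "ty": -0.2, "tz": -0.8, "wx": 0, "wy": 0, "wz": 0}, {"fingers": 0, "tx": 0, "ty": 0, "tz": -0.7, "wx": 0, "wy": 0, "wz": 0}, {"fingers": 0, "tx": 0, "ty": 0, "tz": -0.4, "wx": 0, "wy": 0, "wz": 0}, {"fingers": 0, "tx": 0, "ty": 0, "tz": -0.2, "wx": 0, "wy": 0, "wz": 0}, {"fingers": 0, "tx": 0, "ty": 0, "tz": 0, "wx": 0, "wy": 0, "wz": 0}])

```text
time_s: 12.73
tool_pos: [0.4647, 0.055, 0.0558]
ee_rot: [-0.0, 0.999, -0.045, -0.001]
contact_force: [-0.5, 0.1, -0.1]
finger_gap: -0.0003
grip_force: 0.0
```

Request:
send_rows(increments=[{"fingers": 0, "tx": 0, "ty": 0, "tz": -0.2, "wx": 0, "wy": 0, "wz": 0}, {"fingers": 0, "tx": 0, "ty": 0, "tz": -0.1, "wx": 0, "wy": 0, "wz": 0}])

```text
time_s: 12.9
tool_pos: [0.4652, 0.055, 0.0533]
ee_rot: [0.0, 0.999, -0.044, 0.0]
contact_force: [-0.3, -0.5, 0.5]
finger_gap: -0.0005
grip_force: 0.0
```

Request:
send_rows(increments=[{"fingers": 0, "tx": 0, "ty": 0, "tz": -0.2, "wx": 0, "wy": 0, "wz": 0}, {"fingers": 0, "tx": 0, "ty": 0, "tz": 0, "wx": 0, "wy": 0, "wz": 0}])

```text
time_s: 13.07
tool_pos: [0.4651, 0.055, 0.0511]
ee_rot: [-0.0, 0.999, -0.044, 0.0]
contact_force: [0.7, 0.3, -0.0]
finger_gap: 0.0002
grip_force: 0.0
```

The tips reached z ≈ 0.034 without contact, so the rear of the packet is fully down. I'll retreat.

Request:
send_rows(increments=[{"fingers": 0, "tx": 0, "ty": 0, "tz": 2, "wx": 0, "wy": 0, "wz": 0}, {"fingers": 0, "tx": 0, "ty": 0, "tz": 3, "wx": 0, "wy": 0, "wz": 0}, {"fingers": 0, "tx": 0, "ty": 0, "tz": 3, "wx": 0, "wy": 0, "wz": 0}, {"fingers": 0, "tx": 0, "ty": 0, "tz": 3, "wx": 0, "wy": 0, "wz": 0}, {"fingers": 0, "tx": 0, "ty": 0, "tz": 3, "wx": 0, "wy": 0, "wz": 0}, {"fingers": 0, "tx": 0, "ty": 0, "tz": 0, "wx": 0, "wy": 0, "wz": 0}, {"fingers": 0, "tx": 0, "ty": 0, "tz": 0, "wx": 0, "wy": 0, "wz": 0}, {"fingers": 0, "tx": 0, "ty": 0, "tz": 0, "wx": 0, "wy": 0, "wz": 0}])

```text
time_s: 13.73
tool_pos: [0.4646, 0.055, 0.1907]
ee_rot: [-0.0, 0.999, -0.044, -0.0]
contact_force: [0.8, 0.1, -1.2]
finger_gap: 0.0003
grip_force: 0.0
```

```bash
python3 -c "
from h import *
s=get_state();print(s['tool_pos'],s['contact_force'])
print(order.finish_job())"
```

```text
[0.46463055 0.0550312  0.19068079] [ 0.8436184   0.127021   -1.15271721]
the job is handed in; nothing more can be done
None
```

The loose packet is flat and right way up in the empty holder, pressed home with its latch snapped over its end (seen in pictures, rear checked by touch), and the job was handed in at about 14 s; I viewed 12 pictures, two over your limit of 10.

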